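Seat the keyed battery pack in the charging station and start it

ROBOT

A 7-joint arm with a two-finger parallel gripper is mounted at the origin on the work surface. World frame = base frame: x ahead of the robot, y to its left, z up, the work surface at z = 0. Lengths are in m, angles in rad, forces in N, time in s.
With the tool pointing down it reaches from about 0.425 to 0.95 m from the base axis. Payload 4.7 kg.
Tool frame: the origin (TCP) lies between the finger pads; the fingertips stand 25 mm ahead of it and the grasp point (between the pads) lies 6 mm ahead of it; x points along the fingers, z is the direction in which the jaws open and shut, and the axes are right-handed (so a half turn about x gives the same grasp; the last joint's range is limited). The gripper opens to 85 mm and grips with 20 to 120 N. Pads are 22 mm wide; open, the fingers measure 114 mm over their backs; the gripper's body (76 mm by 85 mm) begins 54 mm behind the grasp point. The pads swing forward as they close: fully open they stand 13 mm farther back than shut.
Start: joints at [-1.252, 0.469, -0.049, 1.532, 0.024, 1.141, -0.082], TCP at [0.23, 0.635, 0.256] pointing down, gripper open.
Joint ranges: [-2.59, 2.59], [-0.33, 1.99], [-1.39, 1.29], [0.1, 2.45], [-1.04, 4.18], [0.21, 1.99], [-2.66, 2.66]. Speed limits (rad/s): [2.57, 2.57, 3.14, 3.14, 3.14, 3.14, 3.14].

INTERFACE

Orientations are given as a 3x3 rotation matrix whose columns are the frame's x, y, z axes.
In Python, from rig import * gives the robot as it stands. Calls block until the motion is done:
- movep(position, orientation): joint-space move of the TCP to a pose.
- move_l(position, attitude=None, feed=0.15, until_force=None): straight line of the TCP; attitude=None keeps the orientation; feed is the mean speed in m/s. With until_force (N) it stops when the force on the tool has changed by that much, and returns True; else False.
- move_joints(angles): joint-space move.
- command_gripper(opening, newtons=None): finger opening in m; newtons is the grip in N (None keeps the last); returns when the fingers have stopped.
- sleep(seconds).
- inverse_kinematics(position, orientation): joint angles nearest the present ones, or None.
- sense(): the state.
- camera(name): name is "scene" or "top"; returns (picture, depth): 400x640x3 uint8, red, green, blue; 400x640 float32, m along the optical axis (not along the pixel's ray), 0 where there is no reading.
- camera_params(name): a dict with "K" (3x3 intrinsics, pixels), "position" and "rotation" of the camera in the world. Camera axes: x right, y down, z forward; pixel columns grow to the right and rows downward; lengths in m; the calibration is good to about 2 mm. A picture is of the moment at which its call begins. camera_params takes no time and is no camera call.
A pose or a line that the arm cannot do raises Unreachable and nothing moves.
- finish_job(): hands the job in, once; it reports no verdict.
The state is a dict: "time_s": time; "joint_pos": joint angles; "qd": joint speeds; "joint_efforts": joint torques, N m; "position": TCP position; "tcp_rot": TCP orientation; "wrist_force": force on the tool from outside, world axes, zero at the start; "ft_torque": the same for the moment, N m; "finger_gap": finger opening in m.
Only numpy, scipy, OpenCV 4.12 (cv2) and the standard library are available. Lean on these libraries where they do the work, as an engineer would, in place of code of your own. Each camera call takes 0.05 s, during which the arm holds its last target. There are 200 camera calls.

TASK

Take the red-marked battery pack from the tray and set it upright in the bay of the charging station; feel for the keyway by gently shuffling and turning the pack, without forcing it, until it falls fully home. Let go of it, then press the green start button all the way down, leaving the pack seated and the other things on the counter undisturbed.

Things in the scene. Friction and masses are not known exactly. Their poses are not given: they have to be found in the camera images.
- pack_red: The battery pack to charge: white, red top and band, 80 mm tall, 90 g. Round stem 28 mm across; grip head 22 x 26 mm from 43 mm above the underside to the top: grip its two flats, 22 mm apart, which face its +x and -x. Origin: centre of the underside; z up, x towards the key rib. Starts upright in any of the three tray holes, rib within 0.4 rad (23 deg) of the tray's -x.
- red_key (a point): Lower outer end of the red pack's red key rib, 10 mm above the underside. The rib is 6 mm wide, stands out to 21.5 mm from the pack's axis (along the pack's x) and runs from 10 to 36 mm above the underside. Below it the round foot enters the bore first; its lowest 6 mm taper to 21 mm across.
- dock: Charging station, white housing with red trim, 170 (x) x 125 (y) x 45 mm high, fixed. Origin: centre of its underside; x points to its rear, -x to its front. The bay lies 30 mm behind its centre, the display and the green start button in front of the bay. With the rib off the keyway the pack stops with its underside 36 mm above the counter, rib on the rim; over the keyway it drops 23 mm more.
- bay (a point): Centre of the bay's mouth, level with its rim, 46 mm above the counter. The bay is a blue swivel collar, flange 72 mm across, with a round bore 30 mm across. It stays centred but was left turned: its keyway points to the station's front (-x), give or take up to 1.3 rad (75 deg). This turn is NOT measured: look for the yellow mark and slot, or find it by feel. It resists turning with 0.5 N m.
- seat (a point): Centre of the bay's floor, 13 mm above the counter, 33 mm below the rim: a pack that is home stands on it. The keyway, 8 mm wide, reaching 24 mm from the axis, is open at the rim and runs down one side of the bore to this floor. The collar and the contacts in the floor are delicate: never push the pack on the station with more than 35 N.
- start (a joint): Travel of the green start button, m: 0 up, 0.006 fully down. Spring return, about 5 N when fully down.
- start_top (a point): Centre of the top of the green start button (22 mm across), 54 mm above the counter when up; it is pressed straight down and rises when let go.
- tray: Black storage tray, 100 x 250 x 22 mm high, fixed; origin: centre of its underside. Three round holes 32 mm across and 9 mm deep at y = -80, 0 and +80 mm on its middle line; the packs stand in them with their undersides 13 mm above the counter.
- pack_blue: Another pack of the same shape, marked blue, in the tray; origin: centre of its underside. Leave alone.
- pack_grey: Another pack of the same shape, marked grey, in the tray; origin: centre of its underside. Leave alone.
- handpiece: White curing-light handpiece with a thin black tip, lying on the counter, about 240 mm long along its x, 35 mm high; origin under its middle. Leave alone.
- meter: Round white light meter, 76 mm across, 34 mm high; origin: centre of its underside. Leave alone.
- jar: Clear jar with a blue cap, 60 mm across, 85 mm high; origin: centre of its underside. Leave alone.
- spray: White bottle with a blue label, 60 mm across, 110 mm high; origin: centre of its underside. Leave alone.
- tin: Tin with a green label, 60 mm across, 75 mm high; origin: centre of its underside. Leave alone.
Not all that is in view belongs to the job. Leave any yellow look-alike of the pack_red alone.

How it is judged:
On the way, in this order (a step that is already met when the one before it is completed fails the run):
1. the red pack is fully home in the bay, upright, and let go (z of pack_red in the frame of dock below 0.016 m and horizontal distance between pack_red and bay below 0.006 m and angle between pack_red's own z axis and vertical below 0.1 rad and contact force between the fingers and pack_red below 0.1 N and linear speed of pack_red below 0.02 m/s), for 0.2 s.
2. the start button is pressed down with the pack still home (value of joint start above 0.0045 m and z of pack_red in the frame of dock below 0.016 m and horizontal distance between pack_red and bay below 0.006 m and angle between pack_red's own z axis and vertical below 0.1 rad), for 0.05 s.
At the end, for the whole second after the job is handed in: The red pack is home in the bay, let go and at rest: underside under 16 mm above the counter (bay floor 13), within 6 mm of the bay's axis, within 0.10 rad of upright. The start button, pressed 4.5 mm or more after the pack was home, is up again (under 1.5 mm) (z of pack_red in the frame of dock below 0.016 m and horizontal distance between pack_red and bay below 0.006 m and angle between pack_red's own z axis and vertical below 0.1 rad and linear speed of pack_red below 0.01 m/s and value of joint start below 0.0015 m); the robot touches nothing.
It fails at once if the pack is forced: it pushes on the station with more than 35 N (contact force between pack_red and dock above 35 N).
It fails at once if the start button is pressed before the pack is home (value of joint start above 0.003 m and z of pack_red in the frame of dock above 0.016 m).
It fails at once if another thing on the counter is disturbed (moved more than 15 mm) (distance of any of pack_blue, pack_grey, handpiece, meter, jar, spray, tin from where it was at the start of the episode above 0.015 m).
It also fails if it takes over 72 s, if anything falls off the work surface, if the arm or the gripper's body presses on something with over 40 N, if the wrist force passes 120 N, or if a joint passes its speed limit or range.

## Working session

There is one attempt and no reset: what is moved stays moved. The work goes in short steps, each a Python script; the robot and the scene stay as the last script left them, time stands still between calls to the robot, and variables do not carry over. Pictures are saved under pics/ and viewed, about 8 in all and at most 12, crops included, and the job is handed in when it is done.

```bash
ls; mkdir -p pics; python3 - <<'E'
from rig import *
import cv2,numpy as np
for n in("scene","top"):
    p,d=camera(n); cv2.imwrite(f"pics/{n}0.png",p[:,:,::-1]); np.savez(f"pics/{n}0.npz",p=p,d=d)
    c=camera_params(n); print(n,c["K"],c["position"],c["rotation"])
s=sense(); print(s["time_s"],s["tcp_rot"],s["finger_gap"])
E
```

```text
pics
scene [[396.91304273   0.         313.84086767]
 [  0.         396.91304273 201.98530727]
 [  0.           0.           1.        ]] [1.09097682 0.70277017 0.64490548] [[-0.79408874  0.34827105 -0.49812684]
 [ 0.6077784   0.44779844 -0.65580636]
 [-0.00533795 -0.82351918 -0.56726331]]
top [[431.25679354   0.         321.99151062]
 [  0.         431.25679354 203.13166734]
 [  0.           0.           1.        ]] [0.42807221 0.00445193 1.14796993] [[ 0.00896284 -0.98977787  0.14233566]
 [-0.99962538 -0.0125498  -0.02432306]
 [ 0.02586071 -0.14206433 -0.98951955]]
0.1 [[-5.26120459e-04 -9.40145825e-01  3.40771992e-01]
 [-1.66258968e-03  3.40772391e-01  9.40144358e-01]
 [-9.99998479e-01 -7.19348158e-05 -1.74236407e-03]] 0.08542604611363265
```

View pics/scene0.png

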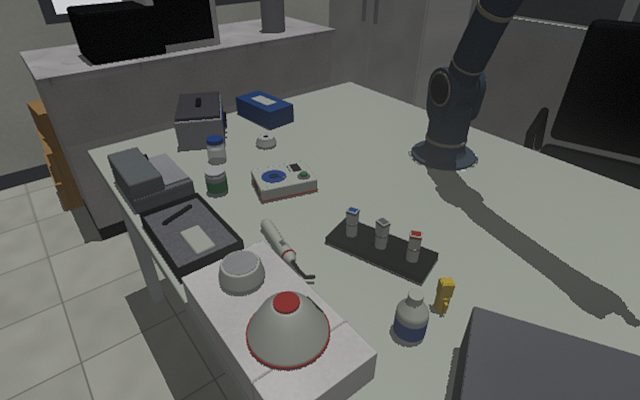

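View pics/top0.png

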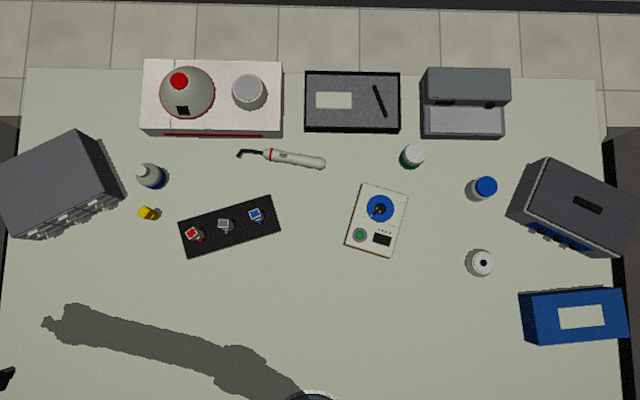

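The red pack is at top (193,233) in the left tray hole, the blue bay at (379,208) and the green button at (360,235). Next I'll zoom in on the pack and the bay.

```bash
cat > h.py <<'E'
from rig import *
import cv2,numpy as np
def ray(n,uv,z):
    c=camera_params(n); uv=np.atleast_2d(uv).astype(float)
    d=np.c_[uv,np.ones(len(uv))]@np.linalg.inv(c["K"]).T@np.array(c["rotation"]).T
    o=np.array(c["position"]); return o+d*((z-o[2])/d[:,2])[:,None]
def pix(n,P):
    c=camera_params(n); q=(np.atleast_2d(P)-c["position"])@np.array(c["rotation"])@np.array(c["K"]).T
    return q[:,:2]/q[:,2:]
E
python3 - <<'E'
from h import *
z=np.load("pics/top0.npz");t=z["p"];s=np.load("pics/scene0.npz")["p"]
R=lambda a,x,y,w,h,W,H:cv2.resize(a[y:y+h,x:x+w],(W,H),interpolation=cv2.INTER_CUBIC)
im=np.vstack([np.hstack([R(t,170,210,50,37,400,296),R(t,340,178,50+25,55+30,264,296)]),np.hstack([R(s,395,225,40,30,400,296)[:, :400],R(s,245,150,80,60,264+0,296)])])
cv2.imwrite("pics/z.png",im[:,:,::-1])
def blobs(n,p,name,lo,hi,zz,roi):
    m=cv2.inRange(cv2.cvtColor(p,cv2.COLOR_RGB2HSV),lo,hi)
    x,y,w,h=roi; k=np.zeros_like(m);k[y:y+h,x:x+w]=m[y:y+h,x:x+w]
    N,_,st,c=cv2.connectedComponentsWithStats(k)
    for i in range(1,N):
        if st[i,4]>6: print(n,name,st[i],c[i].round(1),ray(n,c[i],zz)[0].round(4))
for n,p,rp,rd in(("top",t,(165,190,120,80),(330,170,90,100)),("scene",s,(330,195,110,90),(240,150,90,60))):
    blobs(n,p,"red",(0,130,90),(6,255,255),.093,rp)
    blobs(n,p,"blue",(100,120,60),(125,255,255),.046,rd)
    blobs(n,p,"green",(50,80,40),(85,255,255),.054,rd)
    blobs(n,p,"yellow",(20,100,80),(38,255,255),.046,rd)
    blobs(n,p,"bluepack",(100,120,60),(125,255,255),.093,rp)
m=(t[178:263,340:415].min(2)>150).astype(np.uint8)
c=max(cv2.findContours(m,0,2)[0],key=cv2.contourArea)+[340,178]
b=cv2.boxPoints(cv2.minAreaRect(c)); print(b, ray("top",b,.045).round(3))
m=(t[180:270,165:290].max(2)<60).astype(np.uint8)
c=max(cv2.findContours(m,0,2)[0],key=cv2.contourArea)+[165,180]
b=cv2.boxPoints(cv2.minAreaRect(c)); print(b, ray("top",b,.022).round(3))
E
```

```text
top red [187 229   9   8  45] [190.8 232.5] [0.5036 0.2966 0.093 ]
top red [199 238   3   4  10] [199.8 239.5] [0.487  0.2741 0.093 ]
top blue [367 195  27  27 469] [380.2 207.7] [ 0.5765 -0.1733  0.046 ]
top green [356 231   8   8  53] [359.6 234.5] [ 0.5062 -0.1187  0.054 ]
top bluepack [250 210   9   8  43] [254.2 213.2] [0.5528 0.1446 0.093 ]
top bluepack [257 220   4   4  12] [258.9 221.6] [0.5322 0.1325 0.093 ]
scene red [412 231   9   5  34] [416.  233.1] [0.5023 0.298  0.093 ]
scene blue [262 171  24  12 174] [272.9 176.1] [ 0.5786 -0.1699  0.046 ]
scene green [300 171   7   4  20] [303.3 172.9] [ 0.505 -0.119  0.054]
scene bluepack [349 208   8   4  21] [352.7 209.3] [0.552  0.1461 0.093 ]
[[345.2699  243.16551]
 [363.2807  182.70064]
 [408.0724  196.04283]
 [390.06158 256.5077 ]] [[ 0.484 -0.083  0.045]
 [ 0.642 -0.13   0.045]
 [ 0.608 -0.247  0.045]
 [ 0.451 -0.198  0.045]]
[[175.99458 222.23242]
 [269.5243  193.45404]
 [280.87567 230.34595]
 [187.34595 259.12433]] [[0.535 0.356 0.022]
 [0.614 0.115 0.022]
 [0.517 0.083 0.022]
 [0.44  0.322 0.022]]
```

View pics/z.png

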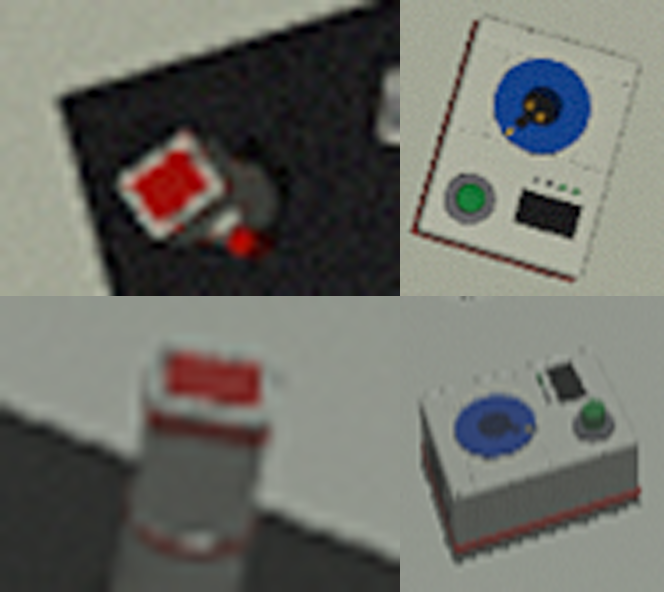

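The zoom shows the yellow mark at about top (371,215) and scene (284,177), front-left of the bay. The red rib points to the lower right of the pack at about (200,239). Computing yaws now.

```bash
python3 - <<'E'
from h import *
a=lambda v:np.degrees(np.arctan2(v[...,1],v[...,0])).round(1)
bay=np.array([.577,-.172,.046])
for n,uv in(("top",(371.2,215.4)),("scene",(284.4,177.2))):
    p=ray(n,uv,.046)[0]; own=ray(n,{"top":(380.2,207.7),"scene":(272.9,176.1)}[n],.046)[0]
    print(n,p.round(4),"keyway",a(p-bay),a(p-own),np.linalg.norm(p-bay))
pk=np.array([.5030,.2973,0])
r=ray("top",(199.8,239.5),.049)[0]; print("rib",r,a(r-pk),np.linalg.norm((r-pk)[:2]))
# head top: refine edges with brightness mask and red patch rectangle
z=np.load("pics/top0.npz")["p"]
c=ray("top",np.array([[120,185],[185,130],[225,190],[160,240]])/8+[170,210],.093); print(c.round(4),a(np.diff(c,axis=0)),np.linalg.norm(np.diff(c,axis=0),axis=1),c.mean(0))
print("pack px check",pix("top",[.503,.2973,.093]),"tray -x",a(np.array([[-.95,-.311]])))
# yaw feasibility
for yaw in(-170,-160,-150,-140,-130):
  for nm,p in(("pick",[.503,.2973,.082]),("bay",[.577,-.172,.082])):
    for s in(1,-1):
      t=np.radians(yaw);zz=s*np.array([np.cos(t),np.sin(t),0]);x=np.array([0,0,-1.]);R=np.c_[x,np.cross(zz,x),zz]
      q=inverse_kinematics(p,R); print(yaw,nm,s,None if q is None else np.round(q,2))
E
```

```text
top [ 0.5562 -0.1499  0.046 ] keyway 133.2 130.8 0.030341903958718823
scene [ 0.5554 -0.1441  0.046 ] keyway 127.8 131.7 0.03530860975369427
rib [0.48943241 0.2853425  0.049     ] -138.6 0.01808483798878203
[[0.502  0.3105 0.093 ]
 [0.519  0.2918 0.093 ]
 [0.5009 0.2788 0.093 ]
 [0.4855 0.2976 0.093 ]] [ -47.9 -144.4  129.2] [0.0252535  0.02229465 0.02426862] [0.50185534 0.29469451 0.093     ]
pack px check [[190.50956885 232.79044954]] tray -x [-161.9]
-170 pick 1 [-0.32  0.56 -0.38  1.89  0.29  0.75  2.46]
-170 pick -1 [-0.79  0.54  0.25  1.92 -0.19  0.71 -0.26]
-170 bay 1 [-0.5   0.85  1.11  1.9  -0.92  1.01 -1.94]
-170 bay -1 [-0.33  0.68  0.78  1.89 -0.64  0.84  0.96]
-160 pick 1 [-0.3   0.56 -0.41  1.89  0.32  0.76  2.6 ]
-160 pick -1 [-0.77  0.53  0.21  1.91 -0.17  0.71 -0.11]
-160 bay 1 [-0.5   0.85  1.11  1.9  -0.92  1.01 -1.76]
-160 bay -1 [-0.32  0.67  0.76  1.89 -0.62  0.83  1.12]
-150 pick 1 [-1.34  0.83  1.11  1.95 -0.91  0.98 -2.4 ]
-150 pick -1 [-0.74  0.53  0.18  1.91 -0.14  0.71  0.04]
-150 bay 1 [-0.5   0.85  1.11  1.9  -0.92  1.01 -1.59]
-150 bay -1 [-0.3   0.66  0.73  1.89 -0.6   0.82  1.28]
-140 pick 1 [-1.34  0.83  1.11  1.95 -0.91  0.98 -2.23]
-140 pick -1 [-0.72  0.53  0.15  1.91 -0.11  0.71  0.2 ]
-140 bay 1 [-0.5   0.85  1.11  1.9  -0.92  1.01 -1.41]
-140 bay -1 [-0.26  0.64  0.67  1.89 -0.54  0.8   1.4 ]
-130 pick 1 [-1.34  0.83  1.11  1.95 -0.91  0.98 -2.05]
-130 pick -1 [-0.69  0.53  0.11  1.91 -0.09  0.71  0.35]
-130 bay 1 [-0.5   0.85  1.11  1.9  -0.92  1.01 -1.24]
-130 bay -1 [-0.21  0.62  0.59  1.89 -0.48  0.78  1.52]
```

Both views put the keyway at about 131°. The rib is near -140°, and its 18 mm radius and the head size agree with the data given. I'll grasp now.

```bash
cat >> h.py <<'E'
def att(yaw):   # pack rib yaw in degrees (rib along tool -z), tool down
    t=np.radians(yaw); z=-np.array([np.cos(t),np.sin(t),0]); x=np.array([0,0,-1.]); return np.c_[x,np.cross(z,x),z]
OFF=.069      # TCP above pack underside
def st(m=""):
    s=sense(); print(m,"t%.1f"%s["time_s"],np.round(s["position"],4),"F",np.round(s["wrist_force"],1),"gap %.4f"%s["finger_gap"])
    return s
E
python3 - <<'E'
from h import *
P=np.array([.5025,.2965,0]);A=att(-140)
movep(P+[0,0,.2],A); command_gripper(.055,40)
move_l(P+[0,0,.013+OFF],feed=.12); st("down")
command_gripper(0,40); st("grip")
move_l(P+[0,0,.23],feed=.15); st("lift")
B=np.array([.577,-.172,.23]); move_l(B,att(131),feed=.25); st("over")
for n,x,y,w,h in(("top",320,140,120,120),("scene",220,70,120,120)):
    p,d=camera(n); np.savez(f"pics/{n}1.npz",p=p,d=d); cv2.imwrite(f"pics/{n}1.png",cv2.resize(p[y:y+h,x:x+w],None,fx=4,fy=4,interpolation=2)[:,:,::-1])
E
python3 -c "
import cv2,numpy as np;cv2.imwrite('pics/c1.png',cv2.resize(np.hstack([cv2.imread('pics/top1.png'),cv2.imread('pics/scene1.png')]),(800,400)))"
```

```text
down t3.2 [0.503  0.2968 0.0827] F [ 0.6 -0.6 -0.8] gap 0.0550
grip t3.6 [0.5029 0.2968 0.0827] F [-1.   0.2  4.1] gap 0.0214
lift t4.8 [0.5019 0.2961 0.2288] F [-0.4  0.5 -1.4] gap 0.0216
over t6.8 [ 0.5772 -0.1705  0.2299] F [ 0.2  0.9 -1. ] gap 0.0210
```

View pics/c1.png

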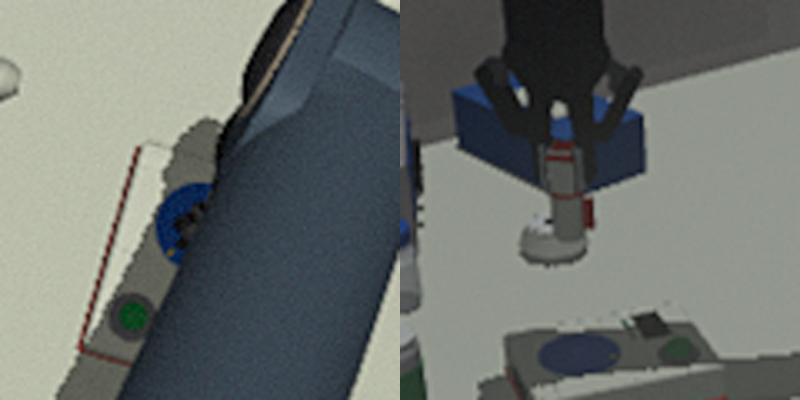

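The pack is held upright (scene crop centre), with the rib towards the front-right and in line with the mark. Descending gently.

```bash
python3 - <<'E'
from h import *
B=np.array([.577,-.172,0])
move_l(B+[0,0,.055+OFF],att(131),feed=.12); sleep(.3); st("above")
hit=move_l(B+[0,0,.030+OFF],feed=.02,until_force=5); s=st(f"hit {hit}"); print("underside",s["position"][2]-OFF)
E
```

```text
above t8.3 [ 0.5773 -0.172   0.1245] F [ 0.7  0.3 -0.8] gap 0.0215
hit False t9.7 [ 0.5765 -0.1721  0.0988] F [-2.6 -0.5 -1.2] gap 0.0217
underside 0.02983492034057536
```

It passed below 36 mm with no vertical force, so the rib is in the keyway. Continuing down.

```bash
python3 - <<'E'
from h import *
B=np.array([.5765,-.172,0])
hit=move_l(B+[0,0,.0125+OFF],att(131),feed=.02,until_force=6); s=st(f"hit {hit}"); print("underside",s["position"][2]-OFF)
E
```

```text
hit True t10.4 [ 0.5764 -0.1721  0.0827] F [-0.9 -0.2  4.7] gap 0.0216
underside 0.013692338440795856
```

```bash
python3 - <<'E'
from h import *
command_gripper(.045); st("open")
s=sense(); p=np.array(s["position"]); move_l(p+[0,0,.14],feed=.12)
S=np.array([.5056,-.1188,0]); 
move_l([S[0]-.08,S[1]+.06,.24],feed=.25); st("away")
out=[]
for n,x,y,w,h in(("top",330,165,100,100),("scene",230,130,100,100)):
    p,d=camera(n); out.append(cv2.resize(p[y:y+h,x:x+w],(400,400),interpolation=2))
    m=cv2.inRange(cv2.cvtColor(p,cv2.COLOR_RGB2HSV),(0,130,90),(6,255,255)); m[:y]=0;m[y+h:]=0;m[:,:x]=0;m[:,x+w:]=0
    N,_,stt,c=cv2.connectedComponentsWithStats(m)
    for i in range(1,N):
        if stt[i,4]>15: print(n,stt[i],ray(n,c[i],.093)[0].round(4))
cv2.imwrite("pics/c2.png",np.hstack(out)[:,:,::-1])
E
```

```text
open t10.8 [ 0.5738 -0.172   0.0813] F [-0.5  0.9  0.5] gap 0.0448
away t13.0 [ 0.4263 -0.0592  0.2402] F [0.4 0.3 0.5] gap 0.0453
top [379 201   9   9  41] [ 0.5771 -0.1722  0.093 ]
```

View pics/c2.png

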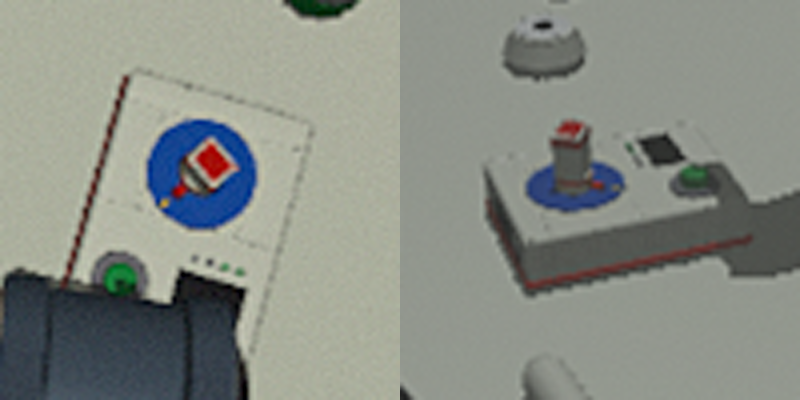

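The pack stands upright and home: its top at 93 mm ray-casts to (0.5771, -0.1722), against a bay centre of (0.577, -0.172). Next is the button press with closed fingers.

```bash
python3 - <<'E'
from h import *
S=np.array([.5056,-.1188,0])
command_gripper(0,40); A=att(53)
movep([S[0],S[1],.2],A); move_l(S+[0,0,.095],feed=.1); sleep(.2); st("above")
hit=move_l(S+[0,0,.069],feed=.02,until_force=10); s=st(f"hit {hit}"); sleep(.2); st("hold")
move_l(S+[0,0,.2],feed=.12)
move_l([.40,-.04,.26],feed=.2); command_gripper(.05); st("away")
out=[]
for n,x,y,w,h in(("top",330,165,100,100),("scene",230,130,100,100)):
    p,d=camera(n); out.append(cv2.resize(p[y:y+h,x:x+w],(400,400),interpolation=2))
    cv2.imwrite(f"pics/{n}3.png",p[:,:,::-1])
cv2.imwrite("pics/c3.png",np.hstack(out)[:,:,::-1])
E
```

```text
above t15.9 [ 0.5059 -0.1188  0.0955] F [-0.3  0.5  0.1] gap -0.0002
hit True t16.8 [ 0.5056 -0.1188  0.077 ] F [-1.4  0.9  8.5] gap -0.0001
hold t17.0 [ 0.5056 -0.1188  0.077 ] F [-2.   0.4  8.2] gap 0.0005
away t19.6 [ 0.4    -0.0401  0.2599] F [-0.  -0.6  0.8] gap 0.0500
```

View pics/c3.png

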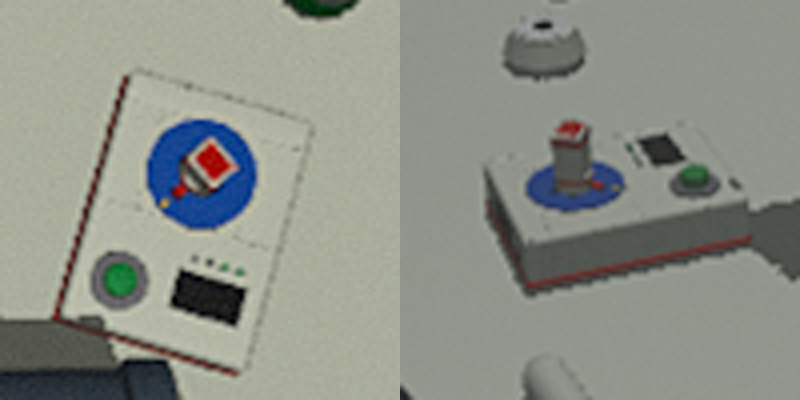

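View pics/scene3.png

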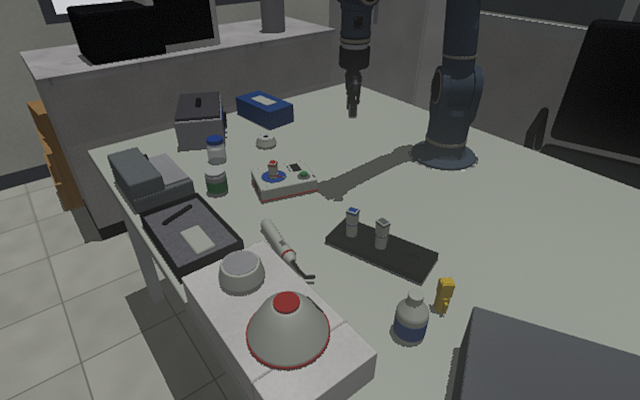

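The pack stays home and the button is up again, with nothing else moved. But the press stopped with the TCP at 77 mm, where I expected about 73, so I'll press again in steps and check the spring curve.

```bash
python3 - <<'E'
from h import *
S=np.array([.5056,-.1188,0])
command_gripper(0,40); A=att(53)
movep([S[0],S[1],.2],A); move_l(S+[0,0,.09],feed=.12); sleep(.2); f0=sense()["wrist_force"][2]
for z in np.arange(.086,.068,-.001):
    move_l(S+[0,0,z],feed=.02); sleep(.1); s=sense(); f=s["wrist_force"][2]-f0
    print("%.3f %.4f F %.1f"%(z,s["position"][2],f))
    if f>22: break
move_l(S+[0,0,.2],feed=.12); move_l([.40,-.04,.26],feed=.2); st("away")
p,d=camera("top"); cv2.imwrite("pics/top4.png",cv2.resize(p[165:265,330:430],(400,400))[:,:,::-1])
E
```

```text
0.086 0.0860 F 0.4
0.085 0.0850 F 0.6
0.084 0.0840 F 1.4
0.083 0.0831 F 2.3
0.082 0.0821 F 3.3
0.081 0.0811 F 4.0
0.080 0.0801 F 3.5
0.079 0.0791 F 4.5
0.078 0.0781 F 5.6
0.077 0.0771 F 5.8
0.076 0.0769 F 16.0
0.075 0.0768 F 24.5
away t29.0 [ 0.4    -0.0402  0.2599] F [0.4 0.3 0.6] gap -0.0004
```

The spring ramps from about 83 mm to a hard stop at 77 mm, reaching about 5.8 N. That is the full 6 mm of travel, so the button was fully down. One last look before handing in.

View pics/top4.png

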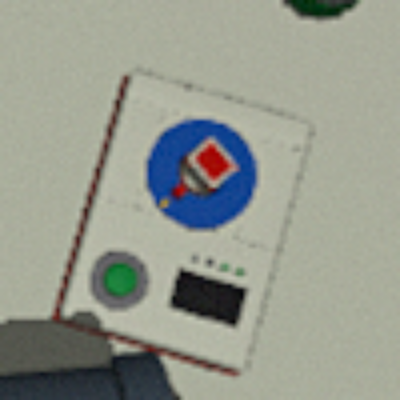

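```bash
python3 -c "
from rig import *
sleep(.3); print(finish_job())"
```

```text
the job is handed in; nothing more can be done
None
```

The red pack is home in the bay and released, and the start button has been pressed fully down. I handed the job in at about 29 s on the robot's clock; `finish_job()` reports no verdict.

**Seating:** I took the pack from its tray hole and turned its rib to the yellow mark, at about 131° in the world frame. It went straight into the keyway, so no search was needed, and it touched the bay floor with about 6 N. The tool was then at the same height as at the grasp in the tray, so the underside is about 13 mm above the counter. After release the pack's top was within 1 mm of the bay's axis as I measured it.

**Button:** I pressed it twice. The first press stopped at a tool height of 77 mm, where I expected about 73 mm, so I repeated it in small steps. That showed contact at about 83 mm and a hard stop at 77 mm, with about 6 N just before the stop. That is the full 6 mm of travel, so the 4 mm gap came from how far the closed fingertips reach, not from a short press.

**Last pictures:** The pack is still seated upright and the gripper is clear. The button looks up again, judged by eye. The other things looked unmoved in the full scene view after the first press; after the second I checked only a close-up of the station.

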